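# Pack the long bars into the kit pot

### The job

Complete the round pot of spacer bars: take the two long bars out of the slanted rack and stand them upright in the two gaps among the short bars, so that all seven stand packed together on the pot's floor. Lower each one right down to the floor rather than dropping it, and leave the middling-length bar in the rack and the wrench, bottle and bin alone.

Things in the scene. Friction and masses are not known exactly. Their poses are not given: they have to be found in the camera images.
- pot: round open steel pot fixed to the bench, three small feet; outer diameter 100 mm, wall 4 mm, inner diameter 92 mm, 70 mm high; inner floor 5 mm above its underside. Origin: centre of its underside, z up its axis. It starts holding five short bars (one in the middle, four around it), which leaves two gaps opposite each other in the ring of six; seven bars fit, with about 2 mm of play all round each
- rack: slanted wooden rack fixed to the bench, 235 mm wide (its y), with three blind bores in a row along its y at -75, 0, +75 mm. Bores are 31 mm wide, 45 mm deep and lean 30 degrees from vertical towards the robot side (the rack's -x). Overall about 110 mm deep, 85 mm high. Origin: centre of its underside, x to its back, z up. Holds two long bars and one spare bar of middling length, in any order
- long_a_mid (a point): long plain aluminium round bar, 28 mm diameter, 140 mm long, both ends chamfered 3 mm, about 0.23 kg (varies by a third); starts in one of the rack's bores leaning 30 degrees, 45 mm sunk, 95 mm standing out. Point: its centre, half-way along; z along the bar towards its upper end
- long_b_mid (a point): long plain aluminium round bar, 28 mm diameter, 140 mm long, both ends chamfered 3 mm, about 0.23 kg (varies by a third); starts in one of the rack's bores leaning 30 degrees, 45 mm sunk, 95 mm standing out. Point: its centre, half-way along; z along the bar towards its upper end
- short_0_mid (a point): short aluminium round bar, 28 mm diameter, 80 mm long, chamfered 3 mm, 0.13 kg, standing loose in the pot, its top 85 mm above the pot's underside (this one in the middle). Point: its centre, half-way up; z along the bar
- short_1_mid (a point): short aluminium round bar, 28 mm diameter, 80 mm long, chamfered 3 mm, 0.13 kg, standing loose in the pot, its top 85 mm above the pot's underside (in the ring, about 30 mm from the pot's axis). Point: its centre, half-way up; z along the bar
- short_2_mid (a point): short aluminium round bar, 28 mm diameter, 80 mm long, chamfered 3 mm, 0.13 kg, standing loose in the pot, its top 85 mm above the pot's underside (in the ring, about 30 mm from the pot's axis). Point: its centre, half-way up; z along the bar
- short_3_mid (a point): short aluminium round bar, 28 mm diameter, 80 mm long, chamfered 3 mm, 0.13 kg, standing loose in the pot, its top 85 mm above the pot's underside (in the ring, about 30 mm from the pot's axis). Point: its centre, half-way up; z along the bar
- short_4_mid (a point): short aluminium round bar, 28 mm diameter, 80 mm long, chamfered 3 mm, 0.13 kg, standing loose in the pot, its top 85 mm above the pot's underside (in the ring, about 30 mm from the pot's axis). Point: its centre, half-way up; z along the bar
- spare_mid (a point): aluminium round bar of middling length, 28 mm diameter, 100 mm long, in the remaining bore of the rack, 55 mm standing out; it is not wanted. Point: its centre, half-way along; z along the bar towards its upper end
- wrench: steel wrench, 170 mm long, lying on the bench beyond the work; origin under its middle, x along it (bystander)
- oiler: white plastic bottle, 54 mm diameter, 130 mm tall; origin at the centre of its underside (bystander)
- bin: blue open plastic bin, 100 x 100 x 60 mm; origin at the centre of its underside (bystander)
Not all that is in view belongs to the job. There is more than one size of the pot; the job needs the larger. What is shaped like the part that bears long_a_mid but black is not meant.

How it is judged:
On the way:
1. one long bar stands on the pot's floor (((z of long_a_mid in the frame of pot between 0.068 and 0.081 m and horizontal distance between long_a_mid and pot below 0.037 m and angle between the z axis of long_a_mid and the z axis of pot, either way round below 0.1 rad) or (z of long_b_mid in the frame of pot between 0.068 and 0.081 m and horizontal distance between long_b_mid and pot below 0.037 m and angle between the z axis of long_b_mid and the z axis of pot, either way round below 0.1 rad))), for 0.1 s.
At the end, for the whole second after the job is handed in: Both long bars and all five short bars stand in the pot: foot within 6 mm of its floor, bar centre within 37 mm of the pot's axis, within 0.1 rad of upright; the long bars at rest; the spare bar within 15 mm of where it was in the rack (z of long_a_mid in the frame of pot between 0.068 and 0.081 m and horizontal distance between each of long_a_mid, long_b_mid, short_0_mid, short_1_mid, short_2_mid, short_3_mid, short_4_mid and pot below 0.037 m and angle between the z axis of each of long_a_mid, long_b_mid, short_0_mid, short_1_mid, short_2_mid, short_3_mid, short_4_mid and the z axis of pot, either way round below 0.1 rad and z of long_b_mid in the frame of pot between 0.068 and 0.081 m and z of short_0_mid in the frame of pot between 0.038 and 0.051 m and z of short_1_mid in the frame of pot between 0.038 and 0.051 m and z of short_2_mid in the frame of pot between 0.038 and 0.051 m and z of short_3_mid in the frame of pot between 0.038 and 0.051 m and z of short_4_mid in the frame of pot between 0.038 and 0.051 m and linear speed of each of long_a, long_b below 0.02 m/s and distance of spare_mid from where it was at the start of the episode below 0.015 m); the robot touches nothing.
It fails at once if a long bar is dropped into the pot (moves faster than 0.5 m/s inside it) ((horizontal distance between long_a_mid and pot below 0.05 m and z of long_a_mid in the frame of pot below 0.115 m and linear speed of long_a above 0.5 m/s) or (horizontal distance between long_b_mid and pot below 0.05 m and z of long_b_mid in the frame of pot below 0.115 m and linear speed of long_b above 0.5 m/s)).
It fails at once if the spare bar is pulled or knocked out of its place (more than 30 mm) (distance of spare_mid from where it was at the start of the episode above 0.03 m).
It fails at once if the wrench, bottle or bin is moved more than 30 mm (distance of any of wrench, oiler, bin from where it was at the start of the episode above 0.03 m).
It also fails if it takes over 61 s, if anything falls off the work surface, if the arm or the gripper's body presses on something with over 40 N, if the wrist force passes 120 N, or if a joint passes its speed limit or range.

### The arm

A 6-joint arm with a two-finger parallel gripper is mounted at the origin on the work surface. World frame = base frame: x ahead of the robot, y to its left, z up, the work surface at z = 0. Lengths are in m, angles in rad, forces in N, time in s.
With the tool pointing down it reaches from about 0.325 to 0.85 m from the base axis. Payload 15.5 kg.
Tool frame: the origin (TCP) lies between the finger pads; the fingertips stand 8 mm ahead of it and the grasp point (between the pads) lies 11 mm behind it (manip.tips_ahead is the distance from the TCP to the fingertips, in m); z points along the fingers, y is the direction in which the jaws open and shut (so a half turn about z gives the same grasp; the last joint's range is limited). The gripper opens to 91 mm and grips with 3 to 60 N. Pads are 32 mm wide; open, the fingers measure 118 mm over their backs; the gripper's body (76 mm by 178 mm) begins 60 mm behind the grasp point.
Start: joints at [-1.232, 0.494, 1.345, -0, 1.302, -0.096], TCP at [0.263, -0.567, 0.222] pointing down, gripper open.
Joint ranges: [-2.91, 2.91], [-0.82, 2.16], [0.22, 2.67], [-1.22, 4.37], [0.12, 2.79], [-3.08, 3.08]. Speed limits (rad/s): [1.89, 1.89, 2.57, 3.01, 3.01, 3.01].

### API

Orientations are given as a rotation vector (axis times angle).
In Python, from rig import manip gives the robot as it stands.
- The arm moves only by the tool send_rows, never from a script. Its arguments are lists of equal length, an entry for each row: "xyz": the shift along the world's x, y, z in cm, a list of three; "turn": the turn about the world's z in degrees. A call has exactly 8 rows; each row shifts and turns the commanded pose from where the row before left it; what a row does not reach is not made up. A row lasts 1/10 s, in which the tool goes at most 50 mm and 8.59 degrees, less where a joint would pass 70% of its speed; a pose out of reach is approached as far as the arm can. A call with a gripper value outside its range is refused whole. "claw" is the closure, from -1 (fully open) to 1 (shut), set as the call begins (left out, the last holds). The fingers move at their own pace and stop on an object; "squeeze" is the grip in N (left out, the last holds). Time passes only in rows, so rows that do not move let the fingers close, or fill a call up. It gives the time, the measured TCP pose, the force and the opening at its end, in the units of the state.
- manip.get_obs(): the state, without advancing time (a new reading comes with each control period).
- manip.camera(name): name is "side" or "top"; returns (picture, depth): 420x560x3 uint8, red, green, blue; 420x560 float32, m along the optical axis (not along the pixel's ray), 0 where there is no reading.
- manip.get_calibration(name): a dict with "mtx" (3x3 intrinsics, pixels), "world_to_cam" (4x4, takes a point from world to camera coordinates). Camera axes: x right, y down, z forward; pixel columns grow to the right and rows downward; lengths in m; the calibration is good to about 2 mm. A picture is of the moment at which its call begins. get_calibration takes no time and is no camera call.
- manip.job_done(): hands the job in, once; it reports no verdict.
The state is a dict: "time_s": time; "joint_pos": joint angles; "joint_velocities": joint speeds; "tau": joint torques, N m; "tcp_pos": TCP position; "orientation": TCP orientation; "wrist_force": force on the tool from outside, world axes, zero at the start; "moment": the same for the moment, N m; "width": opening from 0.0 (shut) to 1.0 (fully open).
Only numpy, scipy, OpenCV 4.12 (cv2) and the standard library are available. Lean on these libraries where they do the work, as an engineer would, in place of code of your own. Each camera call takes 0.05 s, during which the arm holds its last target. There are 200 camera calls.

## Working session

There is one attempt and no reset: what is moved stays moved. The work goes in short steps, Python scripts to look and compute and a tool call to move; the robot and the scene stay as the last step left them, time stands still between calls to the robot, and variables do not carry over. Pictures are saved under pics/ and viewed, about 8 in all and at most 12, crops included, and the job is handed in when it is done.

Besides the shell and the picture viewer there is one more tool, called after "Emit:" in YAML: its name, and indented under it one key for each argument. send_rows: Moves the arm, as the interface text tells. Its arguments: {"type":"object","properties":{"xyz":{"type":"array"},"turn":{"type":"array"},"claw":{"type":"number"},"squeeze":{"type":"number"}},"required":["xyz","turn"]}

```bash
ls; mkdir -p pics
cat > h.py <<'E'
import numpy as np, cv2
from rig import manip
def snap(n):
    im,d=manip.camera(n); np.savez(f'{n}.npz',im=im,d=d); return im,d
def load(n):
    z=np.load(f'{n}.npz'); return z['im'],z['d']
def cal(n):
    c=manip.get_calibration(n); return np.array(c['mtx']),np.array(c['world_to_cam'])
def ray(n,u,v):
    K,T=cal(n); R,t=T[:3,:3],T[:3,3]; o=-R.T@t
    return o,R.T@np.linalg.solve(K,[u,v,1.])
def onz(n,u,v,z):
    o,d=ray(n,u,v); return o+d*(z-o[2])/d[2]
def pt(n,u,v,d):
    o,r=ray(n,u,v); return o+r*d
def proj(n,p):
    K,T=cal(n); q=K@(T[:3,:3]@np.array(p)+T[:3,3]); return q[:2]/q[2]
def cloud(n,d):
    K,T=cal(n); v,u=np.mgrid[:d.shape[0],:d.shape[1]]
    P=np.stack([u.ravel(),v.ravel(),np.ones(u.size)])
    C=np.linalg.solve(K,P)*d.ravel(); return (T[:3,:3].T@(C-T[:3,3:])).T.reshape(*d.shape,3)
E
python3 - <<'E'
from h import *
for n in('top','side'):
    im,d=snap(n); cv2.imwrite(f'pics/{n}0.png',cv2.resize(im[:,:,::-1],(784,588)))
    K,T=cal(n); print(n,K.round(1).tolist(),(-T[:3,:3].T@T[:3,3]).round(3),T[2,:3].round(2),(d>0).mean())
print(manip.get_obs())
E
```

```text
pics
top [[442.4, 0.0, 279.0], [0.0, 442.4, 203.1], [0.0, 0.0, 1.0]] [0.459 0.079 1.356] [ 0.11 -0.02 -0.99] 0.996109693877551
side [[446.1, 0.0, 276.3], [0.0, 446.1, 212.2], [0.0, 0.0, 1.0]] [-0.047 -0.611  0.722] [ 0.58  0.59 -0.57] 0.9960714285714286
{'time_s': 0.1, 'joint_pos': array([-1.23253184e+00,  4.94117486e-01,  1.34602556e+00,  1.12239341e-05,
        1.30254103e+00, -9.54871344e-02]), 'joint_velocities': array([-1.63519306e-04, -3.39099637e-03,  8.88268059e-04,  9.75401904e-04,
        9.81414835e-05,  8.55414753e-04]), 'tau': array([ 1.61042826e-03, -8.80238414e+01, -3.82541478e+01,  7.08303298e-02,
        4.83465940e-02, -4.44360410e-06]), 'tcp_pos': array([ 0.26257939, -0.56680902,  0.22141489]), 'orientation': array([-3.06694091e+00, -6.75768905e-01,  1.90659565e-04]), 'wrist_force': array([ 0.07937891, -0.63112246,  0.69507324]), 'moment': array([-0.04646637, -0.03390386,  0.01439831]), 'width': 0.9995707448465516}
```

View pics/top0.png

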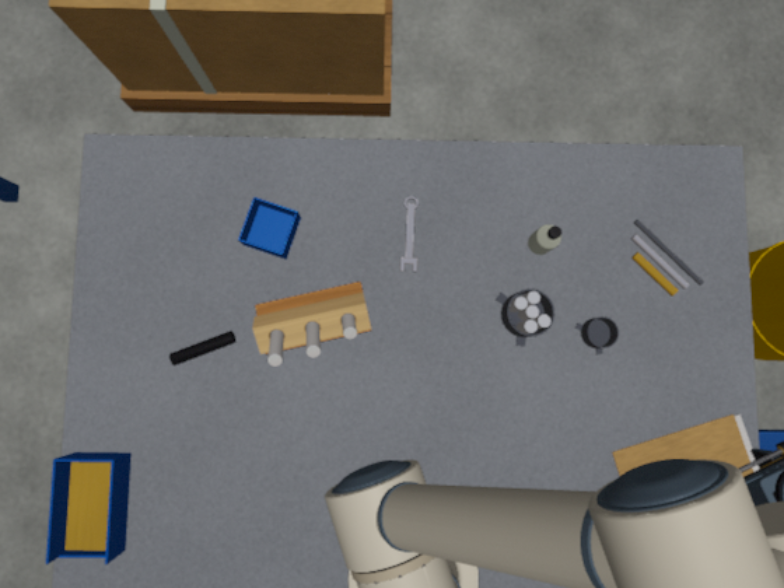

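View pics/side0.png

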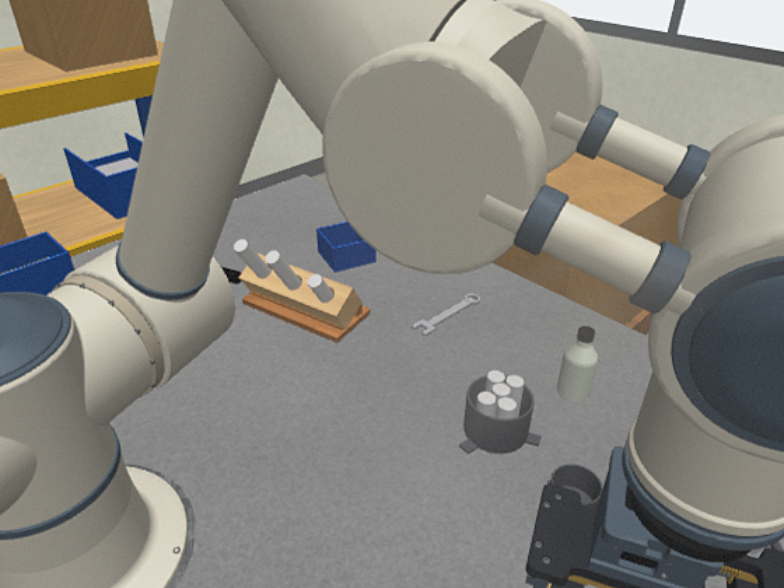

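The top view shows the rack with two long bars (view px 275,345 and 312,338) and the spare at (349,325). The larger pot is at (528,314), with gaps upper-right/left-ish, the small decoy pot at (598,332) and the black decoy bar at (203,347). The side view shows the same things unobstructed: the pot at (498,412) and the rack bars at (240,245), (272,257) and (316,282).

Run:
```python
from h import *
S={}
for n,box in(('top',(150,195,400,270)),('side',(155,160,390,330))):
    im,d=load(n); x0,y0,x1,y1=box
    s=4 if n=='top' else 4
    hsv=cv2.cvtColor(im,cv2.COLOR_RGB2HSV)
    m=((hsv[...,2]>175)&(hsv[...,1]<40)).astype(np.uint8); mm=np.zeros_like(m); mm[y0:y1,x0:x1]=m[y0:y1,x0:x1]
    N,L,st,c=cv2.connectedComponentsWithStats(mm)
    P=cloud(n,d)
    print(n)
    for i in range(1,N):
        if st[i,4]>15: print(c[i].round(1),st[i].tolist(),np.median(P[L==i],0).round(4))
# crops: pot & rack in each view
a,_=load('top'); b,_=load('side')
f=lambda im,x,y,w,h,s:cv2.resize(im[y:y+h,x:x+w,::-1],(w*s,h*s),interpolation=cv2.INTER_CUBIC)
o=np.vstack([np.hstack([f(a,352,200,50,50,6),f(a,175,195,100,75,4)[:300]]),np.hstack([f(b,325,260,60,60,5),f(b,165,165,100,75,4)])])
cv2.imwrite('pics/crops.png',o)
for n in('top','side'):
    im,d=load(n);P=cloud(n,d); print('bench z',np.median(P[250:290,200:230,2]) if n=='top' else np.median(P[300:340,180:220,2]))
```

```text
top
[380.9 212.1] [378, 209, 7, 7, 43] [ 0.5835 -0.2405  0.0837]
[371.9 216.1] [369, 213, 7, 7, 43] [ 0.5719 -0.2138  0.0839]
[379.9 222. ] [377, 219, 7, 7, 44] [ 0.5544 -0.237   0.0841]
[388.2 228.7] [385, 225, 8, 8, 46] [ 0.5347 -0.26    0.0844]
[378.9 232.5] [376, 229, 7, 8, 44] [ 0.5243 -0.234   0.0834]
side
[171.3 174.9] [167, 171, 10, 9, 64] [0.4478 0.2755 0.1593]
[194.1 183. ] [190, 179, 10, 9, 69] [0.4663 0.2035 0.1587]
[157.1 194.2] [155, 188, 8, 12, 42] [0.269  0.014  0.2991]
[224.5 199.9] [220, 196, 10, 9, 71] [0.5036 0.1346 0.1249]
[315.  225.4] [296, 215, 39, 23, 127] [0.7063 0.0128 0.0074]
[354.  268.5] [348, 265, 13, 8, 80] [ 0.5709 -0.2165  0.085 ]
[367.6 271.8] [362, 268, 12, 9, 81] [ 0.5828 -0.2421  0.085 ]
[357.8 277.8] [352, 274, 13, 9, 85] [ 0.553  -0.2395  0.0854]
[347.4 284. ] [341, 280, 13, 9, 88] [ 0.5228 -0.2359  0.0849]
[361.8 288. ] [356, 284, 13, 9, 93] [ 0.5346 -0.2634  0.0849]
bench z -0.00041119938584249793
bench z 0.00023788543142982954
```

View pics/crops.png

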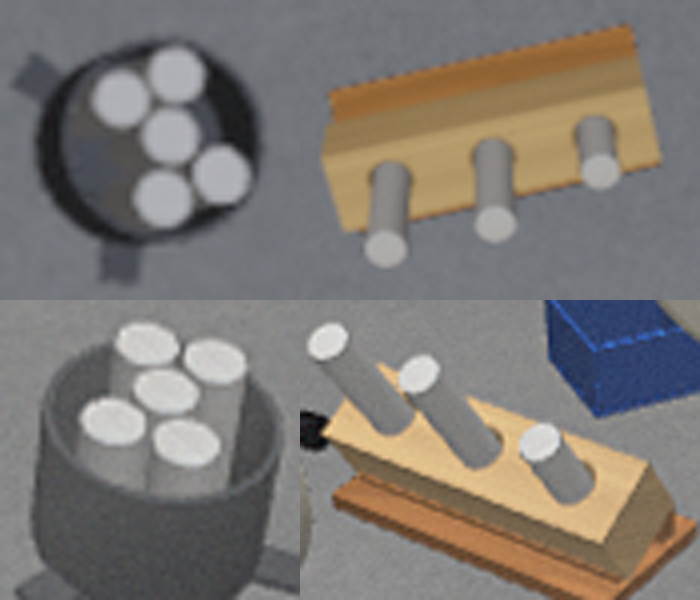

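Run:
```python
from h import *
from scipy.optimize import least_squares
# pot rim: points near rim height, circle fit
Q=[]
for n in('top','side'):
    im,d=load(n);P=cloud(n,d)
    hsv=cv2.cvtColor(im,cv2.COLOR_RGB2HSV)
    r=np.hypot(P[...,0]-.553,P[...,1]+.237)
    s=(r<.065)&(abs(P[...,2]-.069)<.004)&(hsv[...,2]<150); q=P[s]
    f=least_squares(lambda a:np.hypot(q[:,0]-a[0],q[:,1]-a[1])-a[2],[.553,-.237,.05],loss='soft_l1',f_scale=.002)
    print('rim',n,len(q),f.x.round(4),'rms',np.sqrt(np.mean(f.fun**2)).round(4),'z',np.percentile(P[(r<.065)&(r>.043)&(hsv[...,2]<150)][:,2],[90,98]).round(4))
    # outer silhouette
    m=((r<.075)&(P[...,2]>.03)&(P[...,2]<.075)).astype(np.uint8)
# triangulated short bar tops
def tri(u,v):
    o1,a=ray('top',*u);o2,b=ray('side',*v);a/=np.linalg.norm(a);b/=np.linalg.norm(b)
    s=np.linalg.lstsq(np.stack([a,-b],1),o2-o1,rcond=None)[0]
    p,q=o1+a*s[0],o2+b*s[1];return (p+q)/2,np.linalg.norm(p-q)
T=[(380.9,212.1),(371.9,216.1),(379.9,222),(388.2,228.7),(378.9,232.5)]
Sd=[(367.6,271.8),(354,268.5),(357.8,277.8),(361.8,288),(347.4,284)]
for u,v in zip(T,Sd): p,e=tri(u,v);print('short',p.round(4),e.round(4))
# rack bars: grey pts above the face, cylinder axis by fit over both clouds
C=[]
for n in('top','side'):
    im,d=load(n);P=cloud(n,d);hsv=cv2.cvtColor(im,cv2.COLOR_RGB2HSV)
    s=(hsv[...,1]<40)&(P[...,2]>.07)&(P[...,2]<.17)&(P[...,0]>.40)&(P[...,0]<.6)&(P[...,1]>.09)&(P[...,1]<.32)
    C.append((n,P[s]))
tops=[(.4478,.2755,.1593),(.4663,.2035,.1587),(.5036,.1346,.1249)]
y=np.deg2rad(14.4); d0=np.array([-np.sin(.5236)*np.cos(y),-np.sin(.5236)*np.sin(y),np.cos(.5236)])
for t in tops:
  t=np.array(t)
  sel=[]
  for n,q in C:
    w=q-t; al=w@d0; rr=np.linalg.norm(w-np.outer(al,d0),axis=1); k=(rr<.022)&(al<-.006)&(al>-.085); sel.append(q[k]); 
  for name,q in (('top',sel[0]),('side',sel[1]),('both',np.vstack(sel))):
    def res(a):
        D=np.array([a[2],a[3],1]);D/=np.linalg.norm(D);w=q-np.array([a[0],a[1],t[2]]);return np.linalg.norm(np.cross(w,D),axis=1)-.014
    f=least_squares(res,[t[0],t[1],d0[0]/d0[2],d0[1]/d0[2]],loss='soft_l1',f_scale=.002)
    D=np.r_[f.x[2:],1];D/=np.linalg.norm(D)
    print('bar',name,len(q),'axis at z',t[2],f.x[:2].round(4),'lean',np.degrees(np.arccos(D[2])).round(1),'az',np.degrees(np.arctan2(-D[1],-D[0])).round(1),'rms',np.sqrt(np.mean(f.fun**2)).round(4), 'axial',[np.percentile((x-t)@D,99).round(3) if len(x) else None for x in sel])
# top discs in the top view
im,d=load('top');hsv=cv2.cvtColor(im,cv2.COLOR_RGB2HSV);m=((hsv[...,2]>158)&(hsv[...,1]<30)).astype(np.uint8);m[:195]=0;m[270:]=0;m[:,:175]=0;m[:,280:]=0
N,L,st,c=cv2.connectedComponentsWithStats(m)
V={0:(171.3,174.9),1:(194.1,183.),2:(224.5,199.9)}
k=0
for i in range(1,N):
    if st[i,4]>15:
        print(c[i].round(1),st[i].tolist(),[ (tri(c[i],V[j])[0].round(4),tri(c[i],V[j])[1].round(4)) for j in V if tri(c[i],V[j])[1]<.008])
```

```text
rim top 146 [ 0.5526 -0.2356  0.0473] rms 0.009 z [0.0685 0.0731]
rim side 366 [ 0.5521 -0.24    0.0464] rms 0.0079 z [0.0687 0.0738]
short [ 0.584  -0.2407  0.083 ] 0.0015
short [ 0.572  -0.2143  0.0828] 0.0012
short [ 0.5551 -0.2374  0.0823] 0.001
short [ 0.5362 -0.2614  0.0826] 0.0017
short [ 0.5247 -0.234   0.0825] 0.0011
bar top 127 axis at z 0.1593 [0.4468 0.2795] lean 30.2 az 13.0 rms 0.001 axial [np.float64(-0.007), np.float64(-0.007)]
bar side 213 axis at z 0.1593 [0.4477 0.276 ] lean 30.7 az 14.0 rms 0.0013 axial [np.float64(-0.007), np.float64(-0.007)]
bar both 340 axis at z 0.1593 [0.4472 0.2767] lean 30.3 az 14.1 rms 0.0016 axial [np.float64(-0.007), np.float64(-0.007)]
bar top 120 axis at z 0.1587 [0.4642 0.206 ] lean 30.4 az 14.7 rms 0.0009 axial [np.float64(-0.008), np.float64(-0.007)]
bar side 210 axis at z 0.1587 [0.4658 0.2033] lean 30.0 az 13.8 rms 0.0012 axial [np.float64(-0.008), np.float64(-0.007)]
bar both 330 axis at z 0.1587 [0.4651 0.2037] lean 30.0 az 14.2 rms 0.0015 axial [np.float64(-0.008), np.float64(-0.007)]
bar top 82 axis at z 0.1249 [0.501  0.1386] lean 30.0 az 12.2 rms 0.0008 axial [np.float64(-0.007), np.float64(-0.007)]
bar side 125 axis at z 0.1249 [0.5029 0.1345] lean 29.9 az 15.9 rms 0.0011 axial [np.float64(-0.007), np.float64(-0.007)]
bar both 207 axis at z 0.1249 [0.5019 0.1352] lean 30.1 az 15.2 rms 0.0014 axial [np.float64(-0.007), np.float64(-0.007)]
[249.8 237.4] [246, 234, 9, 8, 56] [(array([0.5043, 0.1366, 0.1237]), np.float64(0.0006))]
[223.3 250.5] [219, 247, 10, 8, 58] [(array([0.467 , 0.2056, 0.1578]), np.float64(0.0004))]
[195.9 256.6] [192, 253, 9, 8, 58] [(array([0.4496, 0.2788, 0.1574]), np.float64(0.0004))]
```

Both views agree: the bars lean 30° and the rack's yaw is about 14.1°. Grasp TCP for bar A is about (0.460, 0.280, 0.126). Moving above it.

Emit:
send_rows:
  xyz:
    - [0.8, 3.5, 0.4]
    - [0.8, 3.5, 0.4]
    - [0.8, 3.5, 0.4]
    - [0.8, 3.5, 0.4]
    - [0.8, 3.5, 0.4]
    - [0.8, 3.5, 0.4]
    - [0.8, 3.5, 0.4]
    - [0.8, 3.5, 0.4]
  turn: [-1.35, -1.35, -1.35, -1.35, -1.35, -1.35, -1.35, -1.35]
  claw: -0.15
  squeeze: 20

```text
time_s: 0.9
tcp_pos: [0.3267, -0.2856, 0.2539]
orientation: [-3.118, -0.382, 0.0]
wrist_force: [1.1, 0.5, -0.9]
width: 0.574
```

Emit:
send_rows:
  xyz:
    - [0.8, 3.5, 0]
    - [0.8, 3.5, 0]
    - [0.8, 3.5, 0]
    - [0.8, 3.5, 0]
    - [0.8, 3.5, 0]
    - [0.8, 3.5, 0]
    - [0.8, 3.5, 0]
    - [0.8, 3.5, 0]
  turn: [0, 0, 0, 0, 0, 0, 0, 0]

```text
time_s: 1.7
tcp_pos: [0.3906, -0.0056, 0.2539]
orientation: [-3.118, -0.384, 0.0]
wrist_force: [0.7, -0.2, -0.5]
width: 0.574
```

Emit:
send_rows:
  xyz:
    - [0.8, 3.5, 0]
    - [0.8, 3.5, 0]
    - [0.8, 3.5, 0]
    - [0.8, 3.5, 0]
    - [0.8, 3.5, 0]
    - [0.8, 3.5, 0]
    - [0, 0, 0]
    - [0, 0, 0]
  turn: [0, 0, 0, 0, 0, 0, 0, 0]

```text
time_s: 2.5
tcp_pos: [0.4384, 0.2033, 0.2535]
orientation: [3.117, 0.387, -0.001]
wrist_force: [-0.4, 0.1, -0.5]
width: 0.575
```

```bash
cat >> h.py <<'E'
from scipy.spatial.transform import Rotation
def st():
    o=manip.get_obs(); R=Rotation.from_rotvec(o['orientation']).as_matrix()
    print('t',round(o['time_s'],2),'tcp',o['tcp_pos'].round(4),'jaw az',np.degrees(np.arctan2(R[1,1],R[0,1])).round(1),'zz',R[2,2].round(4),'F',o['wrist_force'].round(1),'open mm',round(o['width']*91,1),'q6',o['joint_pos'][5].round(2))
    return o
E
python3 - <<'E'
from h import *
st()
q=[]
for n in('top','side'):
    im,d=load(n);P=cloud(n,d);hsv=cv2.cvtColor(im,cv2.COLOR_RGB2HSV)
    c=np.array([.553,-.238])
    for _ in range(8):
        r=np.hypot(P[...,0]-c[0],P[...,1]-c[1]); s=(abs(r-.048)<.004)&(abs(P[...,2]-.069)<.003)&(hsv[...,2]<150)
        p=P[s]
        f=least_squares(lambda a:np.hypot(p[:,0]-a[0],p[:,1]-a[1])-.048,c,loss='soft_l1',f_scale=.001) if 0 else None
        from scipy.optimize import least_squares
        f=least_squares(lambda a:np.hypot(p[:,0]-a[0],p[:,1]-a[1])-.048,c); c=f.x
    a=np.degrees(np.arctan2(p[:,1]-c[1],p[:,0]-c[0]))
    print(n,len(p),c.round(4),np.sqrt(np.mean(f.fun**2)).round(4),np.histogram(a,8,(-180,180))[0])
E
```

```text
t 2.5 tcp [0.4384 0.2033 0.2535] jaw az -75.9 zz -1.0 F [-0.4  0.1 -0.5] open mm 52.4 q6 1.63
top 104 [ 0.5524 -0.2354] 0.0012 [11 15 13 12 12 12 14 15]
side 223 [ 0.5523 -0.24  ] 0.0015 [46 42 28 25  2 22 23 35]
```

Emit:
send_rows:
  xyz:
    - [1.1, 3.85, 0]
    - [1.1, 3.85, 0]
    - [0, 0, -2.5]
    - [0, 0, -3]
    - [0, 0, -3]
    - [0, 0, -2.5]
    - [0, 0, -1.75]
    - [0, 0, 0]
  turn: [0, 0, 0, 0, 0, 0, 0, 0]

```text
time_s: 3.3
tcp_pos: [0.4595, 0.2781, 0.1246]
orientation: [3.117, 0.382, -0.006]
wrist_force: [-0.2, 0.1, 0.7]
width: 0.577
```

Run:
```python
from h import *
st()
a,_=snap('top'); b,_=snap('side')
f=lambda im,x,y,w,h,s:cv2.resize(im[y:y+h,x:x+w,::-1],(w*s,h*s),interpolation=cv2.INTER_CUBIC)
cv2.imwrite('pics/g1.png',np.hstack([f(a,155,170,130,150,3),f(b,130,100,130,150,3)]))
```

```text
t 3.3 tcp [0.4595 0.2781 0.1246] jaw az -76.0 zz -1.0 F [-0.2  0.1  0.7] open mm 52.5 q6 1.76
```

View pics/g1.png

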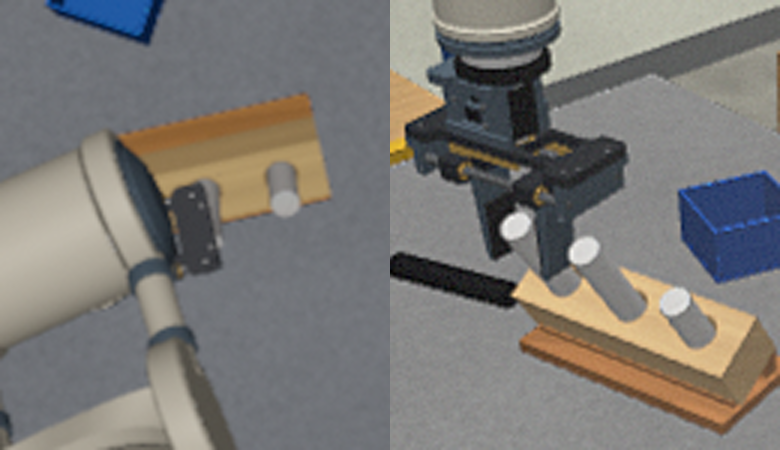

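The side crop shows bar A's top at (516,226), between the two fingers, with bar B clear of them. Closing.

Emit:
send_rows:
  xyz:
    - [0, 0, 0]
    - [0, 0, 0]
    - [0, 0, 0]
    - [0, 0, 0]
    - [0, 0, 0]
    - [0, 0, 0]
    - [0, 0, 0]
    - [0, 0, 0]
  turn: [0, 0, 0, 0, 0, 0, 0, 0]
  claw: 1
  squeeze: 20

```text
time_s: 4.2
tcp_pos: [0.4608, 0.28, 0.1269]
orientation: [-3.118, -0.385, -0.001]
wrist_force: [-2.3, -1.2, 8.4]
width: 0.297
```

Emit:
send_rows:
  xyz:
    - [-0.24, -0.06, 0.43]
    - [-0.24, -0.06, 0.43]
    - [-0.24, -0.06, 0.43]
    - [-0.24, -0.06, 0.43]
    - [-0.24, -0.06, 0.43]
    - [-0.24, -0.06, 0.43]
    - [-0.24, -0.06, 0.43]
    - [-0.24, -0.06, 0.43]
  turn: [0, 0, 0, 0, 0, 0, 0, 0]

```text
time_s: 5.0
tcp_pos: [0.4413, 0.275, 0.1612]
orientation: [-3.118, -0.384, 0.0]
wrist_force: [1.9, -0.2, -3.1]
width: 0.3
```

Run:
```python
from h import *
st()
b,_=snap('side')
f=lambda im,x,y,w,h,s:cv2.resize(im[y:y+h,x:x+w,::-1],(w*s,h*s),interpolation=cv2.INTER_CUBIC)
cv2.imwrite('pics/g2.png',f(b,130,100,130,130,3))
```

```text
t 5.0 tcp [0.4413 0.275  0.1612] jaw az -75.9 zz -1.0 F [ 1.9 -0.2 -3.1] open mm 27.3 q6 1.77
```

View pics/g2.png

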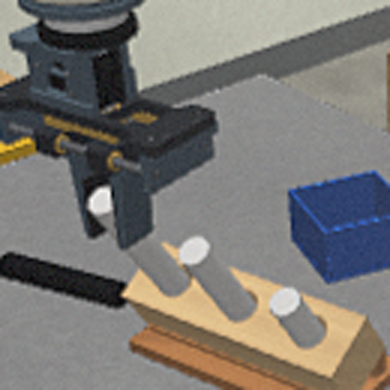

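The side crop shows the bar drawn up with the jaws, its foot just inside the bore (about 185,290). Next I pivot it upright about its foot, against the bore lip.

Emit:
send_rows:
  xyz:
    - [0.63, 0.16, 0.36]
    - [0.65, 0.16, 0.31]
    - [0.67, 0.17, 0.27]
    - [0.68, 0.17, 0.22]
    - [0.69, 0.17, 0.17]
    - [0.7, 0.18, 0.12]
    - [0.71, 0.18, 0.08]
    - [0.71, 0.18, 0.03]
  turn: [0, 0, 0, 0, 0, 0, 0, 0]
  squeeze: 14

```text
time_s: 5.85
tcp_pos: [0.4965, 0.2889, 0.1764]
orientation: [3.118, 0.384, -0.0]
wrist_force: [-1.8, -1.1, -1.0]
width: 0.301
```

Run:
```python
from h import *
st()
b,_=snap('side')
f=lambda im,x,y,w,h,s:cv2.resize(im[y:y+h,x:x+w,::-1],(w*s,h*s),interpolation=cv2.INTER_CUBIC)
cv2.imwrite('pics/g3.png',f(b,130,100,130,130,3))
```

```text
t 5.85 tcp [0.4965 0.2889 0.1764] jaw az -75.9 zz -1.0 F [-1.8 -1.1 -1. ] open mm 27.4 q6 1.75
```

View pics/g3.png

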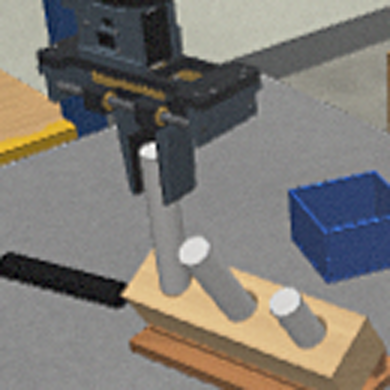

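The bar now looks close to upright (crop px 150,160 to 175,290). I'll lift it and measure the tilt.

Emit:
send_rows:
  xyz:
    - [0, 0, 0.5]
    - [0, 0, 1]
    - [0, 0, 1]
    - [0, 0, 1]
    - [0, 0, 1]
    - [0, 0, 1]
    - [0, 0, 0.5]
    - [0, 0, 0]
  turn: [0, 0, 0, 0, 0, 0, 0, 0]
  squeeze: 25

```text
time_s: 6.7
tcp_pos: [0.4962, 0.289, 0.2373]
orientation: [-3.118, -0.384, -0.002]
wrist_force: [-0.1, -0.3, -2.9]
width: 0.301
```

```bash
cat >> h.py <<'E'
from scipy.optimize import least_squares
def tilt(names=('side','top'),dz=(-.105,-.026),rad=.03):
    """axis of the held bar below the fingers, from the depth clouds"""
    o=st(); g=o['tcp_pos']; out={}
    for n in names:
        im,d=snap(n);P=cloud(n,d);hsv=cv2.cvtColor(im,cv2.COLOR_RGB2HSV)
        s=(np.hypot(P[...,0]-g[0],P[...,1]-g[1])<rad)&(P[...,2]>g[2]+dz[0])&(P[...,2]<g[2]+dz[1])&(hsv[...,1]<45)&(hsv[...,2]>75)
        q=P[s]
        if len(q)<40: print(n,'few',len(q)); continue
        z0=g[2]-.011
        def res(a):
            D=np.array([a[2],a[3],1]);D/=np.linalg.norm(D);return np.linalg.norm(np.cross(q-np.array([a[0],a[1],z0]),D),axis=1)-.014
        f=least_squares(res,[g[0],g[1],0,0],loss='soft_l1',f_scale=.002); out[n]=f.x
        R=Rotation.from_rotvec(o['orientation']).as_matrix()
        sl=np.degrees(f.x[2:]); print(n,len(q),'axis-tcp mm',((f.x[:2]-g[:2])*1e3).round(1),'slope deg xy',sl.round(1),'| tool x,y',(sl@R[:2,0]).round(1),(sl@R[:2,1]).round(1),'rms',np.sqrt(np.mean(f.fun**2)).round(4),'zmin-tcp',(np.percentile(q[:,2],2)-g[2]).round(4))
    return out
E
python3 - <<'E'
from h import *
tilt()
# rack tests: spare and B
for n in('side',):
    im,d=load(n); f=lambda im,x,y,w,h,s:cv2.resize(im[y:y+h,x:x+w,::-1],(w*s,h*s),interpolation=cv2.INTER_CUBIC)
E
```

```text
t 6.7 tcp [0.4962 0.289  0.2373] jaw az -75.9 zz -1.0 F [-0.1 -0.3 -2.9] open mm 27.4 q6 1.75
side 294 axis-tcp mm [-2.7 -1.7] slope deg xy [-1.4 -0.6] | tool x,y -1.5 0.2 rms 0.0016 zmin-tcp -0.1032
top few 0
```

Emit:
send_rows:
  xyz:
    - [0, 0, 2]
    - [0, 0, 2]
    - [0.4, -3, 0]
    - [0.4, -4.2, 0]
    - [0.4, -4.2, 0]
    - [0.4, -4.2, 0]
    - [0.4, -4.2, 0]
    - [0.4, -4.2, 0]
  turn: [0, 0, 0, 0, 0, 0, 0, 0]

```text
time_s: 7.6
tcp_pos: [0.5196, 0.0471, 0.2759]
orientation: [-3.118, -0.385, 0.001]
wrist_force: [1.6, 0.6, -3.4]
width: 0.3
```

Emit:
send_rows:
  xyz:
    - [0.4, -4.2, -0.5]
    - [0.4, -4.2, -0.9]
    - [0.4, -4.2, -0.9]
    - [0.4, -4.2, -0.9]
    - [0.4, -4.2, -0.9]
    - [0.4, -3, -0.9]
    - [0, -1.9, 0]
    - [0, 0, 0]
  turn: [0, 0, 0, 0, 0, 0, 0, 0]

```text
time_s: 8.4
tcp_pos: [0.5436, -0.2122, 0.2258]
orientation: [-3.118, -0.381, 0.001]
wrist_force: [0.7, 0.5, -2.5]
width: 0.301
```

Run:
```python
from h import *
r=tilt(('side','top'))
g=manip.get_obs()['tcp_pos']; z0=g[2]-.011
a=r['side']; zf=.09
print('foot side frame at z.09',(a[:2]+a[2:]*(zf-z0)).round(4))
# short tops visible now, side
for n in('side','top'):
    im,d=load(n);P=cloud(n,d);hsv=cv2.cvtColor(im,cv2.COLOR_RGB2HSV)
    m=((hsv[...,2]>175)&(hsv[...,1]<40)&(abs(P[...,2]-.085)<.006)&(np.hypot(P[...,0]-.553,P[...,1]+.238)<.05)).astype(np.uint8)
    N,L,s,c=cv2.connectedComponentsWithStats(m)
    print(n,[(np.median(P[L==i],0).round(4).tolist(),int(s[i,4])) for i in range(1,N) if s[i,4]>8])
f=lambda im,x,y,w,h,s:cv2.resize(im[y:y+h,x:x+w,::-1],(w*s,h*s),interpolation=cv2.INTER_CUBIC)
A,_=load('top');B,_=load('side')
cv2.imwrite('pics/p1.png',np.hstack([f(A,335,165,95,100,4),f(B,305,180,95,140,4)[:400] if 0 else f(B,305,190,95,100,4)]))
```

```text
t 8.4 tcp [ 0.5436 -0.2122  0.2258] jaw az -76.1 zz -1.0 F [ 0.7  0.5 -2.5] open mm 27.4 q6 0.85
side 426 axis-tcp mm [-2.8 -1.6] slope deg xy [-1.3 -0.4] | tool x,y -1.4 0.1 rms 0.001 zmin-tcp -0.103
top few 0
foot side frame at z.09 [ 0.5437 -0.2129]
side [([0.5704, -0.2161, 0.085], 80), ([0.583, -0.2424, 0.0849], 82), ([0.553, -0.2393, 0.085], 88), ([0.5229, -0.2358, 0.085], 90), ([0.5351, -0.2634, 0.085], 94)]
top []
```

View pics/p1.png

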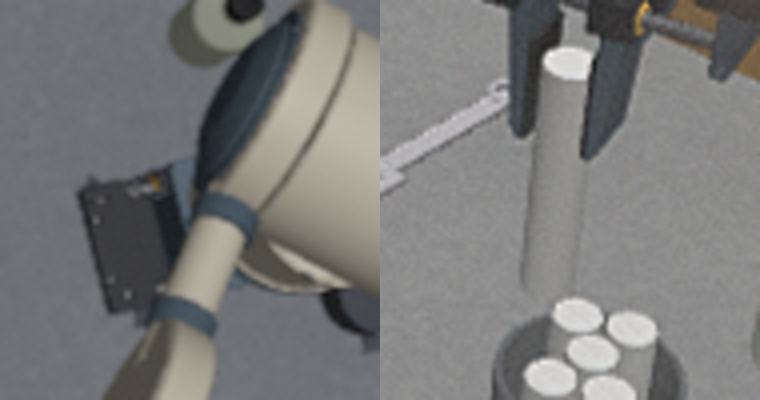

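The side crop shows the held bar hovering behind the pot's gap (foot about 548,285). The top camera is blocked by the arm. The foot needs about -2 mm in x and +1 mm in y, then I lower in stages.

Emit:
send_rows:
  xyz:
    - [-0.2, 0.1, 0]
    - [0, 0, -1]
    - [0, 0, -1]
    - [0, 0, -1]
    - [0, 0, -1]
    - [0, 0, -1]
    - [0, 0, -0.5]
    - [0, 0, 0]
  turn: [0, 0, 0, 0, 0, 0, 0, 0]
  squeeze: 18

```text
time_s: 9.3
tcp_pos: [0.5417, -0.2093, 0.1706]
orientation: [-3.118, -0.384, 0.001]
wrist_force: [0.4, -1.0, -4.4]
width: 0.3
```

Run:
```python
from h import *
g=manip.get_obs()['tcp_pos']
tilt(('side',),dz=(-.08,-.026))
im,d=load('side');P=cloud('side',d);hsv=cv2.cvtColor(im,cv2.COLOR_RGB2HSV)
m=((hsv[...,2]>175)&(hsv[...,1]<40)&(abs(P[...,2]-.085)<.009)&(np.hypot(P[...,0]-.553,P[...,1]+.238)<.05)).astype(np.uint8)
N,L,s,c=cv2.connectedComponentsWithStats(m)
print([(np.median(P[L==i],0).round(4).tolist(),int(s[i,4])) for i in range(1,N) if s[i,4]>8])
```

```text
t 9.3 tcp [ 0.5417 -0.2093  0.1706] jaw az -75.9 zz -1.0 F [ 0.4 -1.  -4.4] open mm 27.3 q6 0.85
side 268 axis-tcp mm [-2.6 -1.3] slope deg xy [-1.3 -0. ] | tool x,y -1.2 -0.3 rms 0.001 zmin-tcp -0.0792
[([0.571, -0.218, 0.0857], 66), ([0.5833, -0.2423, 0.0851], 82), ([0.5529, -0.2392, 0.0852], 89), ([0.5226, -0.2359, 0.0853], 91), ([0.535, -0.2638, 0.0849], 94)]
```

Emit:
send_rows:
  xyz:
    - [0.05, -0.15, 0]
    - [0, 0, -0.8]
    - [0, 0, -0.8]
    - [0, 0, -0.8]
    - [0, 0, -0.8]
    - [0, 0, -0.8]
    - [0, 0, -0.8]
    - [0, 0, 0]
  turn: [0, 0, 0, 0, 0, 0, 0, 0]

```text
time_s: 10.15
tcp_pos: [0.5418, -0.2104, 0.1221]
orientation: [-3.117, -0.384, 0.002]
wrist_force: [0.6, 0.1, -2.7]
width: 0.299
```

Emit:
send_rows:
  xyz:
    - [0, 0, -0.3]
    - [0, 0, -0.3]
    - [0, 0, -0.2]
    - [0, 0, -0.2]
    - [0, 0, -0.2]
    - [0, 0, -0.1]
    - [0, 0, 0]
    - [0, 0, 0]
  turn: [0, 0, 0, 0, 0, 0, 0, 0]

```text
time_s: 10.95
tcp_pos: [0.5427, -0.2108, 0.1109]
orientation: [3.118, 0.384, 0.001]
wrist_force: [-0.5, 0.6, 4.9]
width: 0.3
```

```bash
cat >> h.py <<'E'
def discs():
    im,d=snap('side');P=cloud('side',d);hsv=cv2.cvtColor(im,cv2.COLOR_RGB2HSV)
    m=((hsv[...,2]>175)&(hsv[...,1]<40)&(P[...,2]>.075)&(P[...,2]<.3)&(np.hypot(P[...,0]-.553,P[...,1]+.238)<.06)).astype(np.uint8)
    N,L,s,c=cv2.connectedComponentsWithStats(m)
    for i in range(1,N):
        if s[i,4]>8: print(np.median(P[L==i],0).round(4).tolist(),int(s[i,4]))
E
python3 - <<'E'
from h import *
tilt(('side',),dz=(-.04,-.026)); discs()
E
```

```text
t 10.95 tcp [ 0.5427 -0.2108  0.1109] jaw az -75.9 zz -1.0 F [-0.5  0.6  4.9] open mm 27.3 q6 0.85
side 98 axis-tcp mm [  9.4 -21.5] slope deg xy [ 26.7 -43.7] | tool x,y 15.3 48.8 rms 0.004 zmin-tcp -0.0399
[0.5371, -0.2116, 0.1452] 79
[0.5714, -0.2234, 0.0849] 29
[0.5822, -0.2425, 0.0851] 81
[0.5528, -0.2392, 0.0849] 88
[0.5235, -0.2349, 0.0846] 92
[0.5349, -0.2633, 0.085] 94
```

Emit:
send_rows:
  xyz:
    - [0, 0, 0]
    - [0, 0, 0]
    - [0, 0, 0]
    - [0, 0, 0]
    - [0, 0, 1]
    - [0, 0, 3]
    - [0, 0, 4]
    - [0, 0, 4]
  turn: [0, 0, 0, 0, 0, 0, 0, 0]
  claw: -0.15

```text
time_s: 11.85
tcp_pos: [0.5421, -0.2105, 0.2323]
orientation: [-3.118, -0.384, 0.001]
wrist_force: [0.1, 0.1, -0.9]
width: 0.574
```

Emit:
send_rows:
  xyz:
    - [-0.6, 2, 2]
    - [-0.65, 4.2, 0]
    - [-0.65, 4.2, 0]
    - [-0.65, 4.2, 0]
    - [-0.65, 4.2, 0]
    - [-0.65, 4.2, 0]
    - [-0.65, 4.2, 0]
    - [-0.65, 4.2, 0]
  turn: [0, 0, 0, 0, 0, 0, 0, 0]

```text
time_s: 12.65
tcp_pos: [0.4904, 0.1049, 0.2513]
orientation: [3.118, 0.384, 0.001]
wrist_force: [1.5, -0.2, -0.4]
width: 0.575
```

Run:
```python
from h import *
st(); discs()
```

```text
t 12.65 tcp [0.4904 0.1049 0.2513] jaw az -76.0 zz -1.0 F [ 1.5 -0.2 -0.4] open mm 52.3 q6 1.42
[0.5405, -0.2126, 0.1453] 83
[0.5719, -0.2185, 0.0851] 61
[0.5829, -0.2425, 0.0848] 82
[0.5532, -0.2394, 0.0852] 87
[0.5227, -0.2357, 0.0847] 91
[0.5344, -0.2629, 0.0849] 92
```

Emit:
send_rows:
  xyz:
    - [-0.43, 3.4, 0]
    - [-0.43, 3.4, 0]
    - [-0.43, 3.4, 0]
    - [0, 0, 0]
    - [0, 0, -2]
    - [0, 0, -2]
    - [0, 0, -2]
    - [0, 0, 0]
  turn: [0, 0, 0, 0, 0, 0, 0, 0]

```text
time_s: 13.5
tcp_pos: [0.4769, 0.2044, 0.189]
orientation: [3.117, 0.384, -0.005]
wrist_force: [0.8, 1.3, -0.5]
width: 0.571
```

Emit:
send_rows:
  xyz:
    - [0.05, 0.25, 0]
    - [0, 0, -1.5]
    - [0, 0, -2]
    - [0, 0, -2]
    - [0, 0, -0.9]
    - [0, 0, 0]
    - [0, 0, 0]
    - [0, 0, 0]
  turn: [0, 0, 0, 0, 0, 0, 0, 0]

```text
time_s: 14.3
tcp_pos: [0.4792, 0.208, 0.1275]
orientation: [-3.118, -0.384, -0.003]
wrist_force: [0.1, 0.1, -0.3]
width: 0.574
```

Run:
```python
from h import *
st(); b,_=snap('side')
f=lambda im,x,y,w,h,s:cv2.resize(im[y:y+h,x:x+w,::-1],(w*s,h*s),interpolation=cv2.INTER_CUBIC)
cv2.imwrite('pics/g4.png',f(b,150,100,120,130,3))
```

```text
t 14.3 tcp [0.4792 0.208  0.1275] jaw az -75.9 zz -1.0 F [ 0.1  0.1 -0.3] open mm 52.3 q6 1.62
```

View pics/g4.png

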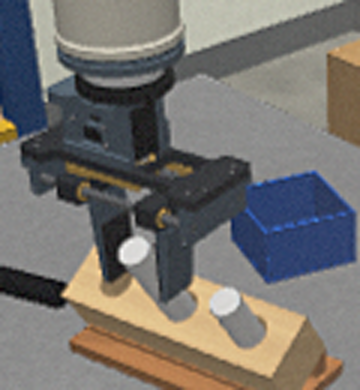

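Bar B's top (crop 133,252) is between the fingers, and the spare is clear. Small correction, then close.

Emit:
send_rows:
  xyz:
    - [-0.1, 0, -0.2]
    - [0, 0, 0]
    - [0, 0, 0]
    - [0, 0, 0]
    - [0, 0, 0]
    - [0, 0, 0]
    - [0, 0, 0]
    - [0, 0, 0]
  turn: [0, 0, 0, 0, 0, 0, 0, 0]
  claw: 1
  squeeze: 20

```text
time_s: 15.15
tcp_pos: [0.4775, 0.2078, 0.1245]
orientation: [3.118, 0.384, 0.0]
wrist_force: [0.0, -1.4, 2.7]
width: 0.304
```

Emit:
send_rows:
  xyz:
    - [-0.24, -0.06, 0.43]
    - [-0.24, -0.06, 0.43]
    - [-0.24, -0.06, 0.43]
    - [-0.24, -0.06, 0.43]
    - [-0.24, -0.06, 0.43]
    - [-0.24, -0.06, 0.43]
    - [-0.24, -0.06, 0.43]
    - [-0.24, -0.06, 0.43]
  turn: [0, 0, 0, 0, 0, 0, 0, 0]

```text
time_s: 15.95
tcp_pos: [0.458, 0.2029, 0.1592]
orientation: [-3.118, -0.384, 0.0]
wrist_force: [0.1, 0.3, -3.2]
width: 0.303
```

Emit:
send_rows:
  xyz:
    - [0.63, 0.16, 0.36]
    - [0.65, 0.16, 0.31]
    - [0.67, 0.17, 0.27]
    - [0.68, 0.17, 0.22]
    - [0.69, 0.17, 0.17]
    - [0.7, 0.18, 0.12]
    - [0.71, 0.18, 0.08]
    - [0.71, 0.18, 0.03]
  turn: [0, 0, 0, 0, 0, 0, 0, 0]
  squeeze: 14

```text
time_s: 16.75
tcp_pos: [0.5133, 0.2168, 0.1744]
orientation: [3.118, 0.384, -0.0]
wrist_force: [-1.1, -0.7, -1.5]
width: 0.304
```

Emit:
send_rows:
  xyz:
    - [0, 0, 0.5]
    - [0, 0, 1]
    - [0, 0, 1]
    - [0, 0, 1]
    - [0, 0, 1]
    - [0, 0, 1]
    - [0, 0, 0.5]
    - [0, 0, 0]
  turn: [0, 0, 0, 0, 0, 0, 0, 0]
  squeeze: 25

```text
time_s: 17.55
tcp_pos: [0.513, 0.2168, 0.2353]
orientation: [-3.118, -0.384, -0.002]
wrist_force: [-0.6, -0.1, -3.0]
width: 0.298
```

Run:
```python
from h import *
tilt(('side',))
```

```text
t 17.55 tcp [0.513  0.2168 0.2353] jaw az -75.9 zz -1.0 F [-0.6 -0.1 -3. ] open mm 27.2 q6 1.62
side 299 axis-tcp mm [-1.6 -1.3] slope deg xy [-0.9 -0.3] | tool x,y -0.9 0.1 rms 0.0015 zmin-tcp -0.1008
```

Emit:
send_rows:
  xyz:
    - [0, 0, 2]
    - [0, 0, 2]
    - [0.43, -3, 0]
    - [0.43, -4.2, 0]
    - [0.43, -4.2, 0]
    - [0.43, -4.2, 0]
    - [0.43, -4.2, 0]
    - [0.43, -4.2, 0]
  turn: [0, 0, 0, 0, 0, 0, 0, 0]

```text
time_s: 18.4
tcp_pos: [0.5381, -0.025, 0.2739]
orientation: [-3.118, -0.384, 0.001]
wrist_force: [0.2, -0.4, -2.3]
width: 0.3
```

Emit:
send_rows:
  xyz:
    - [0.43, -4.2, 0]
    - [0.43, -4.2, 0]
    - [0.43, -4.2, 0]
    - [0.43, -4.2, 0]
    - [0.43, -4.2, 0]
    - [0.43, -3.3, 0]
    - [0, 0, 0]
    - [0, 0, 0]
  turn: [0, 0, 0, 0, 0, 0, 0, 0]

```text
time_s: 19.2
tcp_pos: [0.5639, -0.2667, 0.2735]
orientation: [-3.117, -0.382, 0.002]
wrist_force: [0.1, 0.3, -2.6]
width: 0.3
```

Emit:
send_rows:
  xyz:
    - [0, 0, -1]
    - [0, 0, -1]
    - [0, 0, -1]
    - [0, 0, -1]
    - [0, 0, -0.7]
    - [0, 0, 0]
    - [0, 0, 0]
    - [0, 0, 0]
  turn: [0, 0, 0, 0, 0, 0, 0, 0]

```text
time_s: 20.0
tcp_pos: [0.5646, -0.2665, 0.2279]
orientation: [3.118, 0.384, 0.001]
wrist_force: [0.7, 0.0, -2.7]
width: 0.304
```

Run:
```python
from h import *
r=tilt(('side',)); a=r['side']; z0=manip.get_obs()['tcp_pos'][2]-.011
for z in(.16,.125): print(z,(a[:2]+a[2:]*(z-z0)).round(4))
discs()
f=lambda im,x,y,w,h,s:cv2.resize(im[y:y+h,x:x+w,::-1],(w*s,h*s),interpolation=cv2.INTER_CUBIC)
B,_=load('side'); cv2.imwrite('pics/p2.png',f(B,305,170,110,150,4))
```

```text
t 20.0 tcp [ 0.5646 -0.2665  0.2279] jaw az -75.9 zz -1.0 F [ 0.7  0.  -2.7] open mm 27.7 q6 0.79
side 435 axis-tcp mm [-2.  -1.5] slope deg xy [-1.3 -0.5] | tool x,y -1.4 0.2 rms 0.001 zmin-tcp -0.0999
0.16 [ 0.5639 -0.2675]
0.125 [ 0.5647 -0.2671]
[0.56, -0.2671, 0.2646] 86
[0.5399, -0.2122, 0.1452] 83
[0.5727, -0.2183, 0.085] 60
[0.5824, -0.2428, 0.0853] 74
[0.5531, -0.2394, 0.0852] 85
[0.5228, -0.2354, 0.0851] 91
[0.5339, -0.2643, 0.0854] 94
```

View pics/p2.png

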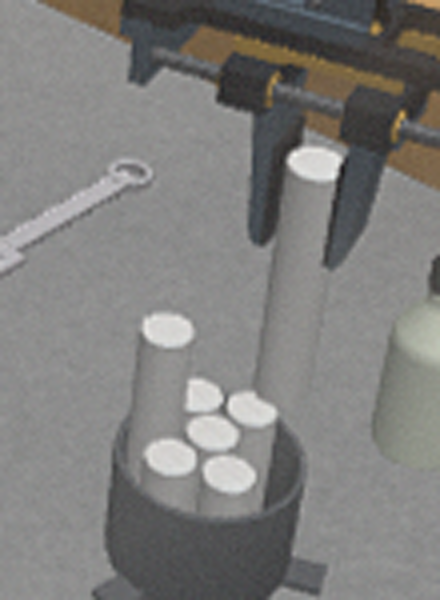

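The first long bar stands in its gap (crop 167,330), and the second hovers behind gap two. Its measured foot has about 2 mm clearance to each neighbour, so I lower straight down.

Emit:
send_rows:
  xyz:
    - [0, 0, -0.8]
    - [0, 0, -1]
    - [0, 0, -1]
    - [0, 0, -1]
    - [0, 0, -1]
    - [0, 0, -0.7]
    - [0, 0, 0]
    - [0, 0, 0]
  turn: [0, 0, 0, 0, 0, 0, 0, 0]
  squeeze: 18

```text
time_s: 20.9
tcp_pos: [0.5644, -0.2664, 0.1724]
orientation: [3.118, 0.384, 0.0]
wrist_force: [-0.1, -0.4, -2.4]
width: 0.302
```

Run:
```python
from h import *
st(); discs()
```

```text
t 20.9 tcp [ 0.5644 -0.2664  0.1724] jaw az -75.9 zz -1.0 F [-0.1 -0.4 -2.4] open mm 27.4 q6 0.79
[0.5597, -0.2676, 0.2093] 89
[0.5404, -0.2122, 0.145] 84
[0.5726, -0.219, 0.0852] 61
[0.5787, -0.2355, 0.0851] 29
[0.5531, -0.2395, 0.085] 89
[0.5222, -0.2356, 0.0852] 92
[0.5345, -0.2634, 0.0851] 94
```

Emit:
send_rows:
  xyz:
    - [0, 0, -0.8]
    - [0, 0, -0.8]
    - [0, 0, -0.8]
    - [0, 0, -0.8]
    - [0, 0, -0.8]
    - [0, 0, -0.8]
    - [0, 0, -0.3]
    - [0, 0, 0]
  turn: [0, 0, 0, 0, 0, 0, 0, 0]

```text
time_s: 21.75
tcp_pos: [0.5641, -0.2662, 0.1209]
orientation: [-3.117, -0.384, 0.001]
wrist_force: [0.1, -0.1, -3.0]
width: 0.303
```

Emit:
send_rows:
  xyz:
    - [0, 0, -0.3]
    - [0, 0, -0.2]
    - [0, 0, -0.2]
    - [0, 0, -0.2]
    - [0, 0, -0.2]
    - [0, 0, -0.1]
    - [0, 0, 0]
    - [0, 0, 0]
  turn: [0, 0, 0, 0, 0, 0, 0, 0]

```text
time_s: 22.55
tcp_pos: [0.5643, -0.2663, 0.1095]
orientation: [3.118, 0.384, 0.0]
wrist_force: [-0.4, -0.1, -2.0]
width: 0.303
```

Run:
```python
from h import *
st(); discs()
```

```text
t 22.55 tcp [ 0.5643 -0.2663  0.1095] jaw az -75.9 zz -1.0 F [-0.4 -0.1 -2. ] open mm 27.6 q6 0.79
[0.5407, -0.2129, 0.1447] 82
[0.56, -0.2675, 0.1462] 88
[0.5717, -0.2186, 0.085] 59
[0.5517, -0.2382, 0.0846] 76
[0.5231, -0.2359, 0.0848] 91
[0.5346, -0.2634, 0.0853] 94
```

1 mm above the floor, no contact yet. Lower 2 mm more.

Emit:
send_rows:
  xyz:
    - [0, 0, -0.1]
    - [0, 0, -0.1]
    - [0, 0, 0]
    - [0, 0, 0]
    - [0, 0, 0]
    - [0, 0, 0]
    - [0, 0, 0]
    - [0, 0, 0]
  turn: [0, 0, 0, 0, 0, 0, 0, 0]

```text
time_s: 23.4
tcp_pos: [0.5648, -0.2666, 0.1083]
orientation: [3.117, 0.384, 0.002]
wrist_force: [-1.0, 1.5, 9.1]
width: 0.3
```

Contact (9 N). Release and rise clear.

Emit:
send_rows:
  xyz:
    - [0, 0, 0]
    - [0, 0, 0]
    - [0, 0, 0]
    - [0, 0, 0]
    - [0, 0, 1]
    - [0, 0, 3]
    - [0, 0, 4]
    - [0, 0, 4]
  turn: [0, 0, 0, 0, 0, 0, 0, 0]
  claw: -0.15

```text
time_s: 24.2
tcp_pos: [0.564, -0.2661, 0.2293]
orientation: [-3.118, -0.384, 0.001]
wrist_force: [1.2, 0.1, 0.8]
width: 0.58
```

Emit:
send_rows:
  xyz:
    - [-0.5, 2, 2]
    - [-1, 4, 1]
    - [-1, 4, 1]
    - [-1, 4, 0]
    - [-1, 4, 0]
    - [-1, 2, 0]
    - [0, 0, 0]
    - [0, 0, 0]
  turn: [0, 0, 0, 0, 0, 0, 0, 0]

```text
time_s: 25.0
tcp_pos: [0.5095, -0.0663, 0.2682]
orientation: [3.117, 0.386, 0.002]
wrist_force: [0.1, -0.3, 1.3]
width: 0.572
```

Run:
```python
from h import *
st(); discs()
im,d=load('side');P=cloud('side',d);hsv=cv2.cvtColor(im,cv2.COLOR_RGB2HSV)
m=((hsv[...,2]>175)&(hsv[...,1]<40)).astype(np.uint8)[190:210,212:238]
print('spare top',np.median(P[190:210,212:238][m>0],0).round(4),'was .5036 .1346 .1249')
# lean of long bars from the visible shafts
for t in((.5405,-.2125),(.562,-.268)):
    q=P[(np.hypot(P[...,0]-t[0],P[...,1]-t[1])<.0165)&(P[...,2]>.09)&(P[...,2]<.14)]
    f=least_squares(lambda a:np.linalg.norm(np.cross(q-[a[0],a[1],.115],np.array([a[2],a[3],1])/np.sqrt(1+a[2]**2+a[3]**2)),axis=1)-.014,[*t,0,0],loss='soft_l1',f_scale=.002)
    print(len(q),f.x.round(3))
A,_=snap('top')
g=lambda im,x,y,w,h,s:cv2.resize(im[y:y+h,x:x+w,::-1],(w*s,h*s),interpolation=cv2.INTER_CUBIC)
cv2.imwrite('pics/fin.png',np.hstack([g(im,150,150,250,180,2),g(A,335,180,90,90,4)]))
```

```text
t 25.0 tcp [ 0.5095 -0.0663  0.2682] jaw az -75.9 zz -1.0 F [ 0.1 -0.3  1.3] open mm 52.1 q6 1.08
[0.5406, -0.2127, 0.1452] 84
[0.5641, -0.2682, 0.1451] 91
[0.5732, -0.2186, 0.0853] 61
[0.5796, -0.2354, 0.0845] 31
[0.5531, -0.2386, 0.085] 86
[0.5229, -0.236, 0.0853] 91
[0.5343, -0.2632, 0.085] 92
spare top [0.5031 0.1345 0.1247] was .5036 .1346 .1249
251 [ 0.542 -0.212 -0.    -0.003]
268 [ 0.565 -0.267  0.007 -0.002]
```

View pics/fin.png

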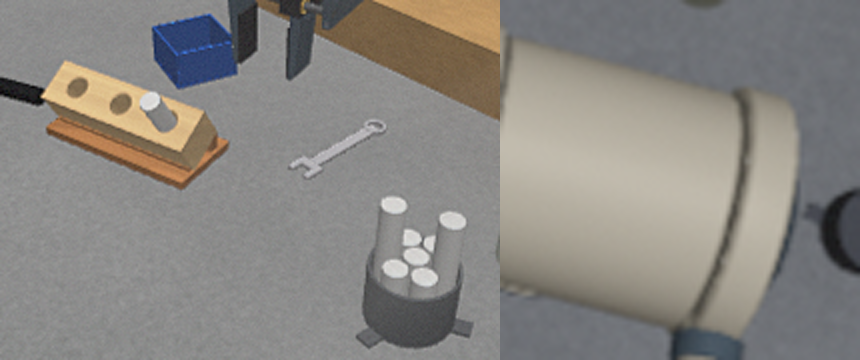

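The side view shows both long bars upright in the pot (crop 393,205 and 452,221). The spare is still in the rack (155,105) and the gripper is clear. Handing in.

```bash
python3 -c "
from rig import manip
print(manip.job_done())"
```

```text
the job is handed in; nothing more can be done
None
```

Both long bars now stand on the pot's floor in the two gaps, and I handed the job in at about 25 s. For each bar I gripped it near the top, drew it along its bore, swung it upright against the bore lip and lowered it until the wrist force showed contact.

**Last checks (side camera):**
- **Long bars:** tops at 0.1452 and 0.1451 m, where 0.145 m means standing on the floor. Both lean less than 0.01 rad.
- **Short bars:** all five tops at 0.0845–0.0853 m. Two of them were partly hidden behind the long bars.
- **Spare bar:** top within 1 mm of its first measured position.
- **Wrench and bin:** undisturbed in the last picture. The bottle was outside that crop, but the arm went nowhere near it.
- **Gripper:** clear of everything.

**What disagreed or failed:**
- **Camera offset:** the two cameras differed by about 3–5 mm in y for the pot and 2–4 mm for the rack bars. I placed the bars relative to the short bars in the side camera's own frame.
- **Top camera:** the arm blocked its view of the pot during placing and at the end, so the final state was checked from one view only.
- **Rim fit:** the first pot-rim fit was poor (8–9 mm rms). A refit limited to the rim's edge gave 1.2–1.5 mm rms.

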